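# Twist the top centrifuge cup off its nested stack for weighing

### The job

Clear the balance first: stand the red-capped jar upright in the steel tray beside the blue-capped jar. Then twist the top teal cup out of the nested stack (turn it counter-clockwise, seen from above, as you lift), leaving the cup below seated in its holder, and stand the freed cup upright in the middle of the balance pan. Set things down rather than dropping them, and do not disturb the other jar, bottles, flask, rack, box and dishes.

Things in the scene. Friction and masses are not known exactly. Their poses are not given: they have to be found in the camera images.
- top_cup: The upper of two equal teal cups, nested 62 mm up inside the lower one, held there by two lugs in slanted slots. 110 mm tall, round, outer diameter 48 mm at the foot growing evenly to 64 mm at the rim, wall 3 mm, about 0.14 kg. Origin: centre of its underside; z up; x runs through both its lugs and both its brackets.
- grip (a point): On the top cup's axis, 94 mm above its underside, in the middle of the bare wall where it can be pinched (62 mm wide; bare from 75 mm up to the rim at 110 mm). The brackets stand on the cup's +x and -x sides; its +y and -y sides are clear, so pinch it from above across its y axis, the fingers astride the rim.
- lug (a point): Middle of the top cup's +x lug, 54 mm above its underside, 38 mm off the axis. Two such yellow lugs (round pins 8 mm thick, tips 41.5 mm from the axis) stick out along +x and -x. In the stack each sits in a slot of the lower cup's brackets, at the closed end.
- bracket (a point): In the top cup's own +x bracket, 40 mm off the axis and 120 mm above its underside. Each cup has two such pale grey brackets, at its +x and -x: 32 to 48 mm off the axis, within 18 degrees of the x axis on one side and 28 on the other, reaching from 7 mm below the rim to 20 mm above it.
- slot (a point): Closed lower end of the slot in the lower cup's +x bracket, where the lug rests. The slots block a straight lift (it takes the lower cup along) and a clockwise turn. Turned counter-clockwise seen from above, the lugs climb 11 mm per rad (slope 16 degrees, 1.5 mm of play) and leave the slots after 0.55 rad; turned 0.65 to 0.8 rad the cup lifts straight out, clear once 75 mm up.
- lower_cup: The lower cup, same shape as the top cup, loose (0.14 kg) but kept from turning by the holder's forks, which take its lugs; it can be lifted out, and must stay seated. Origin: centre of its underside. Its bracket tops reach 130 mm above its underside.
- holder: Fixed aluminium stack holder, plate 130 x 110 x 12 mm (x, y, z), with steel forks 84 mm tall at +x and -x. Origin: centre of its underside.
- seat (a point): Point on the top of the holder's plate, 12 mm above the table, where the lower cup's underside centre rests.
- balance: Fixed white laboratory balance, 210 x 150 mm (x, y), body 40 mm tall, display on its -x half, round steel pan on its +x half. Origin: centre of its underside.
- pan (a point): Centre of the top face of the balance's round steel pan, 124 mm across, 50 mm above the table.
- tray: Fixed open steel tray, 130 x 240 mm outside (x, y), walls 4 mm thick and 18 mm tall, floor 4 mm thick. Origin: centre of its underside, x across, y along its length.
- red_jar: White jar with a red cap standing on the balance pan: body 50 mm across and 78 mm tall, cap 54 mm across above it, 98 mm tall in all, about 0.18 kg; easily lifted by pinching the cap. Origin: centre of its underside; z up.
- blue_jar: A white jar with a blue cap, 98 mm tall, 54 mm across the cap, standing somewhere along the tray: a bystander. Origin: centre of its underside, z up.
- amber_bottle: Tall amber bottle, 66 mm across, 220 mm tall, a bystander. Origin: centre of its underside.
- wash_bottle: Tall white bottle with a red cap, 60 mm across, 200 mm tall, a bystander. Origin: centre of its underside.
- tube_rack: Blue rack of red-capped tubes, 60 x 110 mm (x, y), 89 mm tall, a bystander. Origin: centre of its underside.
- tip_box: Orange box, 85 x 120 mm (x, y), 70 mm tall, a bystander. Origin: centre of its underside.
- reagent_bottle: Clear bottle with a blue cap, 72 mm across, 160 mm tall, a bystander. Origin: centre of its underside.
- steel_flask: Plain steel flask, 40 mm across, 150 mm tall, standing close by the stack holder, a bystander. Origin: centre of its underside.
- dish_stack: Pile of clear dishes, 90 mm across, 71 mm tall, a bystander. Origin: centre of its underside.

How it is judged:
On the way, in this order (a step that is already met when the one before it is completed fails the run):
1. the red-capped jar stands upright on the floor of the tray, released, while the top cup is still in the stack (x of red_jar in the frame of tray between -0.062 and 0.062 m and y of red_jar in the frame of tray between -0.117 and 0.117 m and z of red_jar in the frame of tray below 0.01 m and angle between red_jar's own z axis and vertical below 0.1 rad and linear speed of red_jar below 0.02 m/s and contact force between red_jar and the fingers below 0.05 N and z of top_cup in the frame of lower_cup below 0.067 m and horizontal distance between top_cup and lower_cup below 0.01 m), for 0.2 s.
2. the top cup has been lifted clear above the lower cup, which is still seated in its holder (z of top_cup in the frame of lower_cup above 0.13 m and horizontal distance between lower_cup and seat below 0.006 m and z of lower_cup in the frame of seat below 0.005 m and angle between lower_cup's own z axis and vertical below 0.08 rad), for 0.1 s.
At the end, for the whole second after the job is handed in: The former top cup stands upright and at rest on the balance pan, its axis within 25 mm of the pan's centre; the red-capped jar stands upright and at rest on the tray floor; the other cup is still upright, fully seated in the holder (within 6 mm) (horizontal distance between top_cup and pan below 0.025 m and z of top_cup in the frame of pan between -0.005 and 0.005 m and angle between each of top_cup, lower_cup's own z axis and vertical below 0.08 rad and x of red_jar in the frame of tray between -0.062 and 0.062 m and y of red_jar in the frame of tray between -0.117 and 0.117 m and z of red_jar in the frame of tray below 0.01 m and angle between red_jar's own z axis and vertical below 0.1 rad and horizontal distance between lower_cup and seat below 0.006 m and z of lower_cup in the frame of seat below 0.005 m and linear speed of each of top_cup, red_jar below 0.02 m/s); the robot touches nothing.
It fails at once if the blue-capped jar, a bottle, the flask, the rack, the box or the dishes are pushed more than 25 mm or tipped (distance of any of blue_jar, amber_bottle, wash_bottle, tube_rack, tip_box, reagent_bottle, steel_flask, dish_stack from where it was at the start of the episode above 0.025 m or angle between any of blue_jar, amber_bottle, wash_bottle, tube_rack, tip_box, reagent_bottle, steel_flask, dish_stack's own z axis and vertical above 0.3 rad).
It fails at once if the lower cup is pulled more than 25 mm up out of its holder or tipped (z of lower_cup in the frame of seat above 0.025 m or angle between lower_cup's own z axis and vertical above 0.3 rad).
It fails at once if the top cup is dropped over the balance (horizontal distance between top_cup and pan below 0.12 m and height (world z) of top_cup above 0.053 m and contact force between top_cup and anything else below 0.02 N and linear speed of top_cup above 0.3 m/s).
It fails at once if the red-capped jar is dropped over the tray (horizontal distance between red_jar and tray below 0.12 m and height (world z) of red_jar above 0.007 m and contact force between red_jar and anything else below 0.02 N and linear speed of red_jar above 0.3 m/s).
It also fails if it takes over 58 s, if anything falls off the work surface, if the arm or the gripper's body presses on something with over 40 N, if the wrist force passes 120 N, or if a joint passes its speed limit or range.

### The arm

A 6-joint arm with a two-finger parallel gripper is mounted at the origin on the work surface. World frame = base frame: x ahead of the robot, y to its left, z up, the work surface at z = 0. Lengths are in m, angles in rad, forces in N, time in s.
With the tool pointing down it reaches from about 0.3 to 0.875 m from the base axis. Payload 6.4 kg.
Tool frame: the origin (TCP) lies between the finger pads; the fingertips stand 8 mm ahead of it and the grasp point (between the pads) lies 11 mm behind it; z points along the fingers, y is the direction in which the jaws open and shut (so a half turn about z gives the same grasp; the last joint's range is limited). The gripper opens to 85 mm and grips with 20 to 120 N. Pads are 22 mm wide; open, the fingers measure 114 mm over their backs; the gripper's body (76 mm by 85 mm) begins 54 mm behind the grasp point. The pads swing forward as they close: fully open they stand 13 mm farther back than shut.
Start: joints at [0.935, 0.181, 1.607, -0, 1.354, -0.206], TCP at [0.24, 0.523, 0.239] pointing down, gripper open.
Joint ranges: [-2.99, 2.99], [-0.89, 2.07], [0.3, 2.58], [-1.14, 4.28], [0, 2.63], [-3.12, 3.12]. Speed limits (rad/s): [2.57, 2.57, 3.01, 3.14, 3.14, 3.14].

### API

Orientations are given as a unit quaternion [w, x, y, z].
In Python, from bench import monitor, viewer, workorder, spotter gives the robot as it stands. The module is installed in compiled form; this text tells all that it offers.
- The arm moves only by the tool move_arm, never from a script. Its argument "motion" is a list of rows, each a list of 3 entries, a list of its own where there are three numbers: the shift along the tool's x, y, z in units of 60 mm (1.0 is 60 mm), then the turn, a rotation vector about the tool's x, y, z in units of 8 degrees (1.0 is 8 degrees), then the opening in per cent of the stroke, from 0 (shut) to 100 (fully open). In form: [[[dx, dy, dz], [rx, ry, rz], grip], ...]. A call has 1 to 10 rows; each row is the pose to reach, as a shift and turn from the pose commanded when the call began, along the tool's axes at that moment; what a row does not reach only later rows make up. A row lasts 1/8 s, in which the tool goes at most 62.5 mm and 10.7 degrees, less where a joint would pass 70% of its speed; a pose out of reach is approached as far as the arm can. A call with a gripper value outside its range is refused whole. The fingers move at their own pace and stop on an object; the grip force is fixed at half the most. Time passes only in rows, so rows that repeat a pose let the fingers close. It gives the time, the measured TCP pose, the force and the opening at its end, in the units of the state.
- monitor.get_obs(): the state, without advancing time (a new reading comes with each control period).
- viewer.camera(name): name is "side" or "top"; returns the picture (384x512x3 uint8, blue, green, red); there is no depth.
- viewer.calibration(name): a dict with "fovy" (degrees; the focal length in pixels is half the picture's height over the tangent of half this angle, whatever the lens; pixels are square), "cx", "cy" (the principal point, pixels), "extrinsics" (4x4, takes a point from camera to world coordinates). Camera axes: x right, y down, z forward; pixel columns grow to the right and rows downward; lengths in m; the calibration is good to about 2 mm. A picture is of the moment at which its call begins. calibration takes no time and is no camera call.
- workorder.hand_in(): hands the job in, once; it reports no verdict.
Trained networks look in the newest picture that a camera, given by its name, has taken for a name from the list of things; names that differ only in an ending like _2 or _b are one class to them, and where a whole thing is asked for, a point or a joint stands for the part that bears it (a point fixed in the world has none). Each returns a list of dicts, best first, with "score" (0 to 1); they miss things now and then, are a little off and sometimes report something else, mostly with a low value. They report only what shows in the picture. A call takes as long as a camera call.
- spotter.search_frame(camera, name): "centre" ([column, row] as shares, 0 to 1, of the picture: columns of its width, rows of its height, amid what is visible of it).
- spotter.outline_of(camera, name): "region" (384x512 bool, what is visible of it) and "centre" ([column, row] as shares, 0 to 1, of the picture: columns of its width, rows of its height, amid what is visible of it).
The state is a dict: "time_s": time; "q": joint angles; "dq": joint speeds; "joint_efforts": joint torques, N m; "eef_pos": TCP position; "eef_rot": TCP orientation; "wrist_force": force on the tool from outside, world axes, zero at the start; "torque": the same for the moment, N m; "opening": opening from 0.0 (shut) to 1.0 (fully open).
Only numpy, scipy, OpenCV 4.12 (cv2) and the standard library are available. Lean on these libraries where they do the work, as an engineer would, in place of code of your own. Each camera call takes 0.05 s, during which the arm holds its last target. There are 200 camera calls.

## Working session

There is one attempt and no reset: what is moved stays moved. The work goes in short steps, Python scripts to look and compute and a tool call to move; the robot and the scene stay as the last step left them, time stands still between calls to the robot, and variables do not carry over. Pictures are saved under pics/ and viewed, about 8 in all and at most 12, crops included, and the job is handed in when it is done.

Besides the shell and the picture viewer there is one more tool, called after ">>>" as name(argument=value, ...), one argument or row to a line, values as JSON. move_arm: Moves the arm, as the interface text tells. Its arguments: {"type":"object","properties":{"motion":{"type":"array","items":{"type":"array"}}},"required":["motion"]}

```bash
mkdir -p pics; cat > h.py <<'E'
import numpy as np, cv2
from bench import monitor, viewer, workorder, spotter
def cal(n):
    c=viewer.calibration(n); f=192/np.tan(np.radians(c["fovy"])/2); return f,c["cx"],c["cy"],np.array(c["extrinsics"])
def ray(n,u,v):
    f,cx,cy,E=cal(n); d=E[:3,:3]@np.array([(u-cx)/f,(v-cy)/f,1]); return E[:3,3],d
def onz(n,u,v,z):
    o,d=ray(n,u,v); return o+d*(z-o[2])/d[2]
def proj(n,p):
    f,cx,cy,E=cal(n); q=E[:3,:3].T@(np.array(p)-E[:3,3]); return np.array([cx+f*q[0]/q[2],cy+f*q[1]/q[2]])
def snap(n,name=None):
    im=viewer.camera(n)
    if name: cv2.imwrite("pics/"+name,im)
    return im
E
cat > a.py <<'E'
from h import *
a=snap("top","top0.png"); b=snap("side","side0.png")
print({k:np.round(v,3).tolist() for k,v in monitor.get_obs().items()})
for n in("top","side"):
    f,cx,cy,E=cal(n); print(n,f,cx,cy,E.round(3).tolist())
    for o in["top_cup","lug","bracket","lower_cup","holder","balance","pan","tray","red_jar","blue_jar","steel_flask"]:
        r=spotter.search_frame(n,o)
        print(n,o,[(round(d["score"],2),round(d["centre"][0]*512),round(d["centre"][1]*384)) for d in r[:3]])
E
python3 a.py
```

```text
{'time_s': 0.1, 'q': [0.935, 0.181, 1.608, 0.0, 1.354, -0.206], 'dq': [-0.001, -0.002, -0.001, -0.0, 0.0, -0.0], 'joint_efforts': [0.0, -44.588, -35.224, -0.0, 0.004, -0.0], 'eef_pos': [0.239, 0.522, 0.238], 'eef_rot': [-0.0, 0.213, 0.977, -0.001], 'wrist_force': [0.406, -0.567, -0.498], 'torque': [0.016, -0.023, 0.001], 'opening': 1.001}
top 418.1304139690907 255.96783948142726 188.50970780131732 [[-0.054, -0.977, 0.207, 0.264], [-0.999, 0.054, -0.009, 0.001], [-0.002, -0.207, -0.978, 1.538], [0.0, 0.0, 0.0, 1.0]]
top top_cup [(0.55, 107, 198)]
top lug [(0.78, 160, 211)]
top bracket [(0.79, 159, 213)]
top lower_cup [(0.57, 175, 220)]
top holder [(0.7, 177, 226), (0.22, 266, 191), (0.19, 161, 212)]
top balance [(0.84, 325, 207)]
top pan [(0.95, 326, 207), (0.53, 162, 214)]
top tray [(0.86, 266, 188)]
top red_jar [(0.72, 337, 193)]
top blue_jar [(0.62, 248, 180)]
top steel_flask [(0.63, 159, 245), (0.16, 177, 227)]
side 372.66921519569127 254.3710550905127 191.21729795774405 [[0.722, -0.491, 0.487, -0.076], [-0.692, -0.531, 0.489, -0.661], [0.018, -0.69, -0.723, 1.117], [0.0, 0.0, 0.0, 1.0]]
side top_cup [(0.57, 183, 159)]
side lug [(0.85, 186, 159)]
side bracket [(0.87, 183, 160)]
side lower_cup []
side holder [(0.7, 186, 189), (0.44, 257, 200)]
side balance [(0.78, 287, 278)]
side pan [(0.88, 291, 277), (0.64, 357, 325), (0.42, 267, 224)]
side tray [(0.96, 266, 222)]
side red_jar []
side blue_jar [(0.66, 256, 201), (0.42, 290, 278)]
side steel_flask [(0.81, 161, 184)]
```

```bash
python3 -c "
import cv2,numpy as np
t=cv2.imread('pics/top0.png');s=cv2.imread('pics/side0.png')
cv2.imwrite('pics/v1.png',cv2.resize(t[130:300,90:400],None,fx=2.55,fy=2.55,interpolation=2))
cv2.imwrite('pics/v2.png',cv2.resize(s[90:350,90:420],None,fx=2.3,fy=2.3,interpolation=2))"
```

```text
(no output)
```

View pics/v1.png

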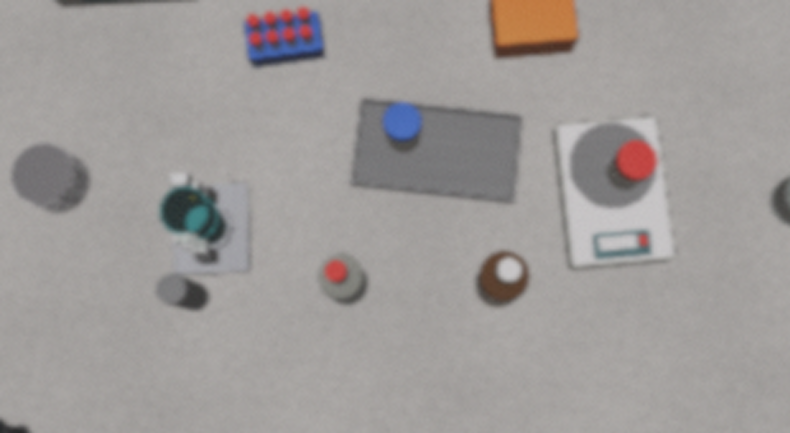

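View pics/v2.png

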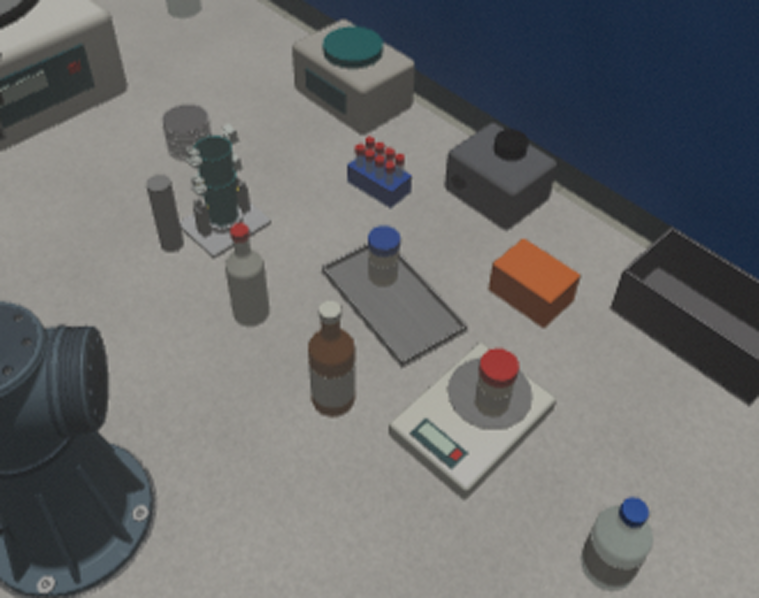

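The top view shows the red cap at about (339,193), the blue cap at (248,177), the stack at (163,213) and the flask at (159,245). The side view shows the red cap at (307,250), the blue cap at (257,194) and the stack at (183,160). Next I triangulate these.

```bash
cat > b.py <<'E'
from h import *
T=snap("top");S=snap("side")
def cc(im,name,box):
    h=cv2.cvtColor(im,cv2.COLOR_BGR2HSV);H,Sa,V=h[...,0],h[...,1],h[...,2]
    m={"red":((H<8)|(H>172))&(Sa>130),"blue":(H>105)&(H<125)&(Sa>120),"teal":(H>78)&(H<100)&(Sa>90)}[name]
    x0,y0,x1,y1=box;k=np.zeros_like(m);k[y0:y1,x0:x1]=m[y0:y1,x0:x1]
    ys,xs=np.nonzero(k);return xs.mean(),ys.mean(),xs.min(),xs.max(),ys.min(),ys.max()
def tri(a,b):
    o1,d1=ray("top",*a);o2,d2=ray("side",*b)
    A=np.c_[d1,-d2];t=np.linalg.lstsq(A,o2-o1,rcond=None)[0];p,q=o1+t[0]*d1,o2+t[1]*d2
    return ((p+q)/2).round(4),np.linalg.norm(p-q).round(4)
for n,bt,bs in(("red",(325,180,352,205),(290,235,325,265)),("blue",(235,165,262,195),(240,180,272,210))):
    a=cc(T,n,bt);b=cc(S,n,bs);print(n,np.round(a,1),np.round(b,1),"tri",tri(a[:2],b[:2]))
    print(" top at z:",onz("top",*a[:2],.148 if n=="red" else .102).round(4))
print("teal",np.round(cc(T,"teal",(145,195,185,235)),1))
for cam,nm,z in(("top","pan",.05),("top","balance",.04),("top","tray",.014),("top","holder",.012),("top","steel_flask",.15),("side","steel_flask",.15),("side","pan",.05),("side","tray",.014),("side","holder",.012),("top","wash_bottle",.2),("top","amber_bottle",.22),("top","dish_stack",.071)):
    r=spotter.outline_of(cam,nm)
    if not r: print(cam,nm,"none");continue
    m=r[0]["region"].astype(np.uint8);ys,xs=np.nonzero(m)
    P=np.array([onz(cam,x,y,z)[:2] for x,y in zip(xs,ys)],np.float32)
    R=cv2.minAreaRect(P);print(cam,nm,round(r[0]["score"],2),"mean",P.mean(0).round(3),"rect",np.round(R[0],3),np.round(R[1],3),round(R[2],1))
E
python3 b.py
```

```text
red [338.8 192.6 332.  346.  186.  199. ] [306.7 248.3 299.  314.  242.  255. ] tri (array([ 0.5295, -0.2934,  0.1418]), np.float64(0.0017))
 top at z: [ 0.5277 -0.2916  0.148 ]
blue [247.3 177.3 241.  254.  171.  184. ] [256.4 193.1 250.  262.  189.  197. ] tri (array([0.6095, 0.0161, 0.0989]), np.float64(0.0003))
 top at z: [0.6089 0.016  0.102 ]
teal [167.8 215.1 162.  175.  208.  222. ]
top pan 0.78 mean [ 0.497 -0.271] rect [ 0.504 -0.275] [0.211 0.152] 1.9
top balance 0.73 mean [ 0.499 -0.273] rect [ 0.506 -0.277] [0.211 0.152] 2.0
top tray 0.78 mean [ 0.578 -0.037] rect [ 0.585 -0.029] [0.24  0.133] 80.8
top holder 0.92 mean [0.476 0.286] rect [0.487 0.299] [0.114 0.13 ] 88.8
top steel_flask 0.54 mean [0.386 0.313] rect [0.386 0.312] [0.066 0.04 ] 60.9
side steel_flask 0.63 mean [0.357 0.256] rect [0.36  0.258] [0.179 0.04 ] 65.2
side pan 0.71 mean [ 0.477 -0.297] rect [ 0.492 -0.291] [0.221 0.158] 2.1
side tray 0.75 mean [ 0.421 -0.066] rect [ 0.43  -0.056] [0.219 0.072] 49.4
side holder 0.71 mean [0.48  0.293] rect [0.495 0.303] [0.143 0.151] 87.8
top wash_bottle 0.59 mean [0.387 0.1  ] rect [0.387 0.099] [0.059 0.049] 42.4
top amber_bottle 0.56 mean [ 0.374 -0.096] rect [ 0.374 -0.094] [0.06  0.071] 41.3
top dish_stack 0.92 mean [0.563 0.515] rect [0.563 0.514] [0.112 0.089] 66.7
```

```bash
cat >> h.py <<'E'
def go(x,y,z,yaw):  # yaw (deg) of tool y axis in world -> units
    from scipy.spatial.transform import Rotation as R
    o=monitor.get_obs();w,a,b,c=o["eef_rot"];r=R.from_quat([a,b,c,w]);M=r.as_matrix()
    p=np.array(o["eef_pos"]);d=M.T@(np.array([x,y,z])-p)
    yw=np.radians(yaw);Y=np.array([np.cos(yw),np.sin(yw),0]);Z=np.array([0,0,-1.]);X=np.cross(Y,Z)
    rv=(r.inv()*R.from_matrix(np.c_[X,Y,Z])).as_rotvec()
    print("t%.2f"%o["time_s"],"pos",p.round(4),"yaw",np.degrees(np.arctan2(M[1,1],M[0,1])).round(1),"q",np.round(o["q"],2),"F",np.round(o["wrist_force"],1),"open",round(o["opening"],3))
    print("  move",(d/.06).round(3),"turn",np.degrees(rv/1).round(2)/8)
E
python3 -c "
from h import *
print('tray c',onz('top',261.4,189.2,.018))
go(.529,-.293,.30,-9)"
```

```text
tray c [ 0.58084131 -0.03318345  0.018     ]
t1.90 pos [0.2396 0.5227 0.2393] yaw 65.4 q [ 0.93  0.18  1.61  0.    1.35 -0.21] F [-1.   0.3 -1. ] open 0.997
  move [-10.05  -10.349  -1.012] turn [-0.     -0.      9.2975]
```

>>> move_arm(
  motion=[
    [[0,0,-1.0],[0,0,0],100],
    [[-0.6,-0.6,-1.1],[0,0,0.5],100],
    [[-1.3,-1.3,-1.1],[0,0,1.2],100],
    [[-2.0,-2.0,-1.1],[0,0,1.9],100],
    [[-2.7,-2.7,-1.1],[0,0,2.6],100],
    [[-3.4,-3.4,-1.1],[0,0,3.3],100],
    [[-4.1,-4.1,-1.1],[0,0,4.0],100],
    [[-4.8,-4.8,-1.1],[0,0,4.7],100],
    [[-5.5,-5.5,-1.1],[0,0,5.4],100],
    [[-6.2,-6.2,-1.1],[0,0,6.1],100],
  ],
)

```text
time_s: 3.15
eef_pos: [0.4232, 0.0276, 0.3057]
eef_rot: [0.001, 0.599, 0.801, 0.0]
wrist_force: [1.3, 0.5, -0.4]
opening: 0.999
```

```bash
python3 -c "
from h import *
go(.529,-.293,.25,-9)"
```

```text
t3.15 pos [0.4232 0.0276 0.3057] yaw 16.4 q [-0.22 -0.23  1.87  0.    1.5  -0.5 ] F [ 1.3  0.5 -0.4] open 0.999
  move [-5.624  0.184  0.932] turn [1.0000e-02 1.2500e-03 3.1725e+00]
```

>>> move_arm(
  motion=[
    [[-0.9,0,0],[0,0,0.8],100],
    [[-1.8,0,0],[0,0,1.6],100],
    [[-2.7,0,0.1],[0,0,2.4],100],
    [[-3.6,0.1,0.3],[0,0,3.17],100],
    [[-4.5,0.15,0.6],[0,0,3.17],100],
    [[-5.3,0.18,0.9],[0,0,3.17],100],
    [[-5.6,0.18,0.93],[0,0,3.17],100],
    [[-5.62,0.18,0.93],[0,0,3.17],100],
    [[-5.62,0.18,0.93],[0,0,3.17],100],
  ],
)

```text
time_s: 4.28
eef_pos: [0.5294, -0.2895, 0.2504]
eef_rot: [0.0, 0.759, 0.651, 0.0]
wrist_force: [-0.6, -0.2, -0.1]
opening: 1.001
```

```bash
python3 -c "
from h import *
go(.529,-.293,.123,-9)
a=snap('side')
cv2.imwrite('pics/v3.png',cv2.resize(a[160:330,220:390],None,fx=3,fy=3))"
```

```text
t4.28 pos [ 0.5294 -0.2895  0.2504] yaw -8.7 q [-0.7   0.23  1.52  0.    1.39 -0.54] F [-0.6 -0.2 -0.1] open 1.001
  move [-0.058 -0.     2.123] turn [0.00625 0.00125 0.0325 ]
```

View pics/v3.png

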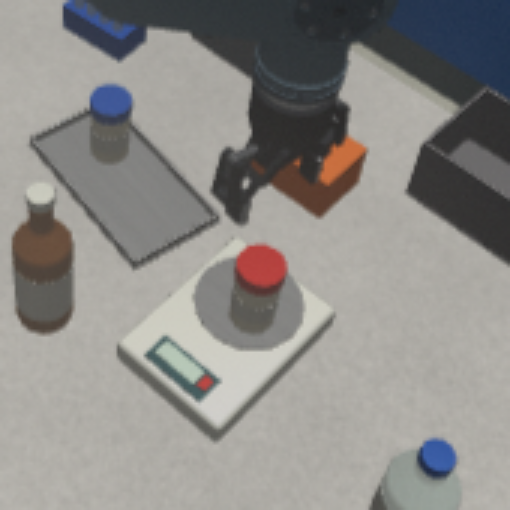

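The gripper hangs above the red cap (crop (261,265)) and the fingers span the x direction. I'll go down and pinch the cap.

>>> move_arm(
  motion=[
    [[-0.058,0,0.7],[0,0,0],100],
    [[-0.058,0,1.4],[0,0,0],100],
    [[-0.058,0,1.9],[0,0,0],100],
    [[-0.058,0,2.1],[0,0,0],100],
    [[-0.058,0,2.12],[0,0,0],100],
    [[-0.058,0,2.12],[0,0,0],40],
    [[-0.058,0,2.12],[0,0,0],40],
    [[-0.058,0,2.12],[0,0,0],40],
    [[-0.058,0,2.12],[0,0,0],40],
    [[-0.058,0,2.12],[0,0,0],40],
  ],
)

```text
time_s: 5.58
eef_pos: [0.5295, -0.2948, 0.1243]
eef_rot: [0.001, 0.759, 0.651, 0.0]
wrist_force: [-1.6, -0.2, 5.9]
opening: 0.615
```

```bash
python3 -c "
from h import *
go(.575,-.085,.20,-9)"
```

```text
t5.58 pos [ 0.5295 -0.2948  0.1243] yaw -8.8 q [-0.7   0.37  1.62 -0.    1.15 -0.55] F [-1.6 -0.2  5.9] open 0.615
  move [ 3.569  0.218 -1.266] turn [0.01625 0.01125 0.02625]
```

>>> move_arm(
  motion=[
    [[0,0,-0.2],[0,0,0],40],
    [[0,0,-0.6],[0,0,0],40],
    [[0.3,0,-1.0],[0,0,0],40],
    [[0.9,0.1,-1.2],[0,0,0],40],
    [[1.6,0.15,-1.2],[0,0,0],40],
    [[2.4,0.2,-1.2],[0,0,0],40],
    [[3.1,0.22,-1.1],[0,0,0],40],
    [[3.5,0.22,-0.8],[0,0,0],40],
    [[3.57,0.22,-0.5],[0,0,0],40],
    [[3.57,0.22,-0.3],[0,0,0],40],
  ],
)

```text
time_s: 6.82
eef_pos: [0.5741, -0.0845, 0.1393]
eef_rot: [-0.0, 0.759, 0.651, -0.0]
wrist_force: [0.1, -0.6, -1.5]
opening: 0.614
```

```bash
python3 -c "
from h import *
go(.575,-.085,.0785,-9)
a=snap('side')
cv2.imwrite('pics/v4.png',cv2.resize(a[160:280,190:340],None,fx=4,fy=4))"
```

```text
t6.83 pos [ 0.5741 -0.0845  0.1393] yaw -8.8 q [-0.35  0.3   1.68 -0.    1.17 -0.2 ] F [ 0.1 -0.6 -1.5] open 0.614
  move [-0.005  0.016  1.014] turn [-0.00625  0.00125  0.03   ]
```

View pics/v4.png

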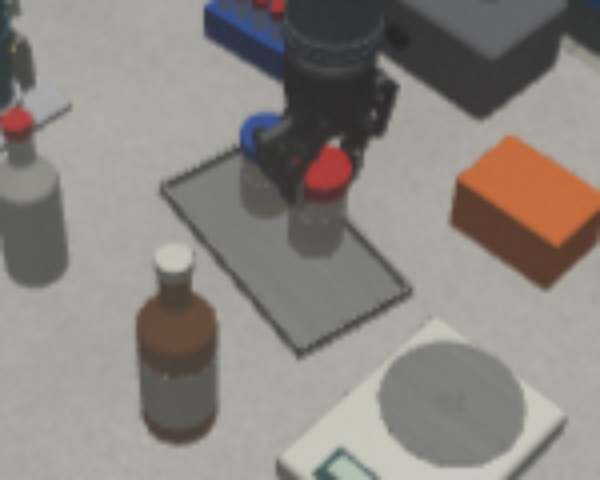

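The jar hangs upright above the tray's free part (crop (318,215)) and clear of the blue jar. Lowering it.

>>> move_arm(
  motion=[
    [[0,0,0.3],[0,0,0],40],
    [[0,0,0.55],[0,0,0],40],
    [[0,0,0.75],[0,0,0],40],
    [[0,0,0.85],[0,0,0],40],
    [[0,0,0.93],[0,0,0],40],
    [[0,0,0.98],[0,0,0],40],
    [[0,0,1.0],[0,0,0],40],
    [[0,0,1.0],[0,0,0],40],
  ],
)

```text
time_s: 7.88
eef_pos: [0.5747, -0.0843, 0.0805]
eef_rot: [0.0, 0.759, 0.651, 0.0]
wrist_force: [-0.2, 0.4, -0.9]
opening: 0.618
```

>>> move_arm(
  motion=[
    [[0,0,0.015],[0,0,0],40],
    [[0,0,0.03],[0,0,0],40],
    [[0,0,0.03],[0,0,0],40],
  ],
)

```text
time_s: 8.25
eef_pos: [0.5746, -0.0843, 0.0785]
eef_rot: [0.0, 0.759, 0.651, 0.0]
wrist_force: [-0.4, -0.3, -1.3]
opening: 0.615
```

>>> move_arm(
  motion=[
    [[0,0,0.015],[0,0,0],40],
    [[0,0,0.03],[0,0,0],40],
    [[0,0,0.03],[0,0,0],40],
  ],
)

```text
time_s: 8.62
eef_pos: [0.5747, -0.0844, 0.0784]
eef_rot: [0.0, 0.759, 0.651, -0.0]
wrist_force: [-5.5, 1.6, 11.8]
opening: 0.619
```

Contact was felt at the expected height, so I release and rise.

>>> move_arm(
  motion=[
    [[0,0,-0.02],[0,0,0],85],
    [[0,0,-0.02],[0,0,0],85],
    [[0,0,-0.02],[0,0,0],85],
    [[0,0,-0.3],[0,0,0],85],
    [[0,0,-1.0],[0,0,0],85],
    [[0,0,-2.0],[0,0,0],85],
    [[0,0,-3.0],[0,0,0],100],
    [[0,0,-3.6],[0,0,0],100],
    [[0,0,-3.8],[0,0,0],100],
  ],
)

```text
time_s: 9.75
eef_pos: [0.5756, -0.0847, 0.3088]
eef_rot: [0.003, 0.759, 0.651, 0.002]
wrist_force: [0.5, 0.2, 0.5]
opening: 1.004
```

```bash
cat > c.py <<'E'
from h import *
T=snap("top");S=snap("side")
for z,lab in((.148-.05+.004-.006,"red"),):
    pass
def cc(im,box):
    h=cv2.cvtColor(im,cv2.COLOR_BGR2HSV);m=((h[...,0]<8)|(h[...,0]>172))&(h[...,1]>130)
    x0,y0,x1,y1=box;ys,xs=np.nonzero(m[y0:y1,x0:x1]);return xs.mean()+x0,ys.mean()+y0
b=cc(S,(255,185,290,215));print("red side",b,onz("side",*b,.095))
# teal mask outlines
for n in("top","side"):
    for o in("top_cup","lower_cup"):
        r=spotter.outline_of(n,o)
        for d in r[:2]:
            ys,xs=np.nonzero(d["region"]);print(n,o,round(d["score"],2),xs.min(),xs.max(),ys.min(),ys.max(),len(xs))
    for o in("lug","bracket"):
        print(n,o,[(round(d["score"],2),np.round(np.array(d["centre"])*[512,384],1)) for d in spotter.search_frame(n,o)])
t=cv2.resize(T[180:260,140:210],None,fx=5.5,fy=5.5,interpolation=cv2.INTER_CUBIC);s=cv2.resize(S[125:205,150:220],None,fx=5.5,fy=5.5,interpolation=cv2.INTER_CUBIC)
cv2.imwrite("pics/v5.png",np.hstack([t,s]))
E
python3 c.py
```

```text
red side (np.float64(268.5), np.float64(211.4047619047619)) [ 0.58074379 -0.0765281   0.095     ]
top lower_cup 0.6 306 353 176 235 2407
top lower_cup 0.47 166 177 215 228 79
top lug [(0.55, array([159.5, 211.8]))]
top bracket [(0.98, array([160.3, 214.7]))]
side top_cup 0.71 171 193 145 172 434
side lower_cup 0.87 173 195 157 188 321
side lower_cup 0.47 169 206 171 201 425
side lug [(0.86, array([188.3, 157.3]))]
side bracket [(0.77, array([181.4, 157.1])), (0.18, array([262.1, 222.8]))]
```

View pics/v5.png

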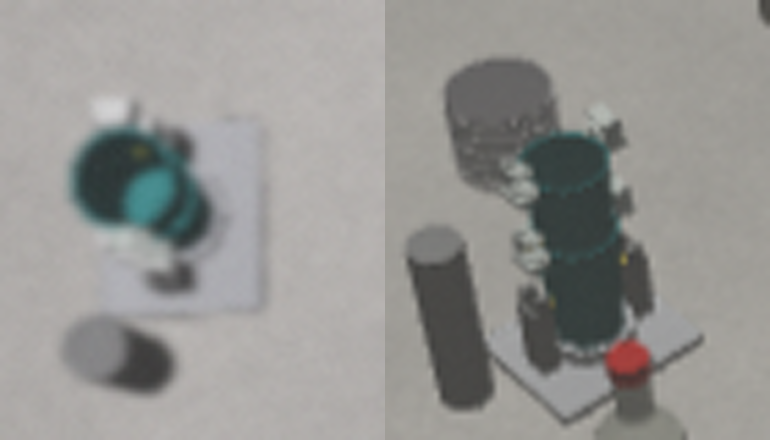

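```bash
cat > d.py <<'E'
from h import *
print("rim top",onz("top",162.2,212.4,.184).round(4),"side",onz("side",182.9,154.5,.184).round(4))
A=onz("top",160.4,199.6,.195);B=onz("top",160.9,223.3,.195);print("brk",A.round(4),B.round(4),((A+B)/2).round(4),np.degrees(np.arctan2(*(A-B)[[1,0]])))
cr=lambda x,y:onz("top",x/5.5+140,y/5.5+180,.012)
for p in((262,118),(268,312),(100,318),(190,118)):print("plate",p,cr(*p).round(4))
sd=lambda x,y,z:onz("side",(x-385)/5.5+150,y/5.5+125,z)
print("plate side corners",sd(567,422,.01).round(4),sd(703,342,.01).round(4),sd(480,338,.012).round(4))
print("flask top",onz("top",95/5.5+140,350/5.5+180,.15).round(4),sd(436,245,.15).round(4))
# subpixel: teal/dark rim in top image
T=cv2.imread("pics/top0.png")
h=cv2.cvtColor(T,cv2.COLOR_BGR2HSV);m=((h[...,0]>75)&(h[...,0]<105)&(h[...,1]>70)).astype(np.uint8);m[:, :145]=0;m[:,195:]=0;m[:195]=0;m[235:]=0
ys,xs=np.nonzero(m);print(xs.min(),xs.max(),ys.min(),ys.max())
P=np.array([onz("top",x,y,.184)[:2] for x,y in zip(xs,ys)]);
# left/back part: fit circle radius .032 to extremal pixels away from the base side
from scipy.optimize import least_squares
H=cv2.convexHull(P.astype(np.float32))[:,0]
sel=H[(H-np.array([.47,.31]))@np.array([.2,.98])>-0.0]
r=least_squares(lambda c:np.hypot(*(sel-c).T)-.032,[.47,.31]);print("circle",r.x.round(4),np.abs(r.fun).max().round(4),len(sel))
go(.47,.31,.30,90)
E
python3 d.py
```

```text
rim top [0.4865 0.2991 0.184 ] side [0.487  0.2946 0.184 ]
brk [0.5273 0.3022 0.195 ] [0.4494 0.3011 0.195 ] [0.4883 0.3017 0.195 ] 0.7810425897786861
plate (262, 118) [0.5507 0.2424 0.012 ]
plate (268, 312) [0.42   0.2411 0.012 ]
plate (100, 318) [0.4221 0.3523 0.012 ]
plate (190, 118) [0.5534 0.2909 0.012 ]
plate side corners [0.4218 0.2394 0.01  ] [0.5448 0.236  0.01  ] [0.4237 0.3509 0.012 ]
flask top [0.3887 0.3237 0.15  ] [0.3906 0.3191 0.15  ]
156 175 204 222
circle [0.4853 0.2919] 0.0007 3
t10.25 pos [ 0.5742 -0.0842  0.3035] yaw -8.8 q [-0.35  0.15  1.52 -0.    1.48 -0.2 ] F [ 0.5 -0.3 -0.4] open 0.998
  move [ 6.228 -2.719  0.066] turn [-7.500000e-03 -1.375000e-02 -1.234875e+01]
```

```bash
python3 -c "
from h import *
go(.4865,.297,.27,-89.5)"
```

```text
t10.25 pos [ 0.5742 -0.0842  0.3035] yaw -8.8 q [-0.35  0.15  1.52 -0.    1.48 -0.2 ] F [ 0.5 -0.3 -0.4] open 0.998
  move [ 6.056 -2.413  0.565] turn [-1.375000e-02  7.500000e-03  1.008875e+01]
```

>>> move_arm(
  motion=[
    [[0.75,-0.3,0],[0,0,1.2],100],
    [[1.5,-0.6,0],[0,0,2.4],100],
    [[2.25,-0.9,0],[0,0,3.6],100],
    [[3.0,-1.2,0],[0,0,4.8],100],
    [[3.7,-1.5,0],[0,0,6.0],100],
    [[4.4,-1.8,0],[0,0,7.2],100],
    [[5.0,-2.0,0],[0,0,8.4],100],
    [[5.6,-2.25,0],[0,0,9.5],100],
    [[6.0,-2.4,0.1],[0,0,10.09],100],
    [[6.05,-2.41,0.3],[0,0,10.09],100],
  ],
)

```text
time_s: 11.5
eef_pos: [0.4867, 0.298, 0.2864]
eef_rot: [-0.0, 1.0, 0.006, 0.0]
wrist_force: [-0.5, 0.1, 0.1]
opening: 0.999
```

>>> move_arm(
  motion=[
    [[0,0,0.2],[0,0,0],100],
    [[0,0,0.2],[0,0,0],100],
    [[0,0,0.2],[0,0,0],100],
  ],
)

```text
time_s: 11.88
eef_pos: [0.4875, 0.2957, 0.2748]
eef_rot: [0.0, 1.0, 0.004, 0.0]
wrist_force: [-0.4, 0.3, -0.7]
opening: 1.0
```

```bash
cat > e.py <<'E'
from h import *
go(.4865,.297,.157,-89.5)
T=snap("top");S=snap("side")
t=cv2.resize(T[170:260,130:210],None,fx=5,fy=5,interpolation=cv2.INTER_CUBIC);s=cv2.resize(S[115:205,145:225],None,fx=5,fy=5,interpolation=cv2.INTER_CUBIC)
cv2.imwrite("pics/v6.png",np.hstack([t,s]))
E
python3 e.py
```

```text
t11.88 pos [0.4875 0.2957 0.2748] yaw -89.6 q [ 0.34  0.14  1.58 -0.    1.42  1.9 ] F [-0.4  0.3 -0.7] open 1.0
  move [-0.017 -0.022  1.963] turn [ 0.      -0.00125 -0.0075 ]
```

View pics/v6.png

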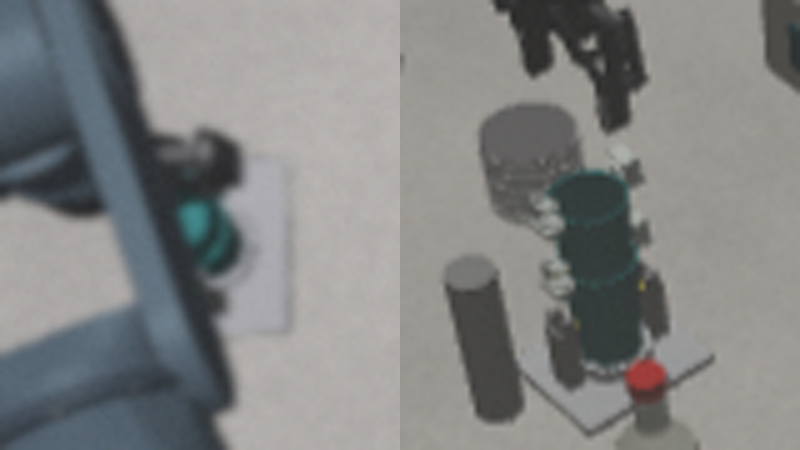

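The open fingers (right crop (540,70) and (612,125)) stand above the stack's rim (590,195). A quick projection check follows.

```bash
python3 -c "
from h import *
for s in(1,-1): print(proj('side',[.4875,.2957+s*.05,.279]))
for s in(1,-1): print('rim ends',(proj('side',[.4865,.297+s*.032,.184])-[145,115])*5+[400,0], (proj('side',[.4865+s*.032,.297,.184])-[145,115])*5+[400,0])
print('fingers seen',(540-400)/5+145,70/5+115,(612-400)/5+145,125/5+115)"
```

```text
[171.63529549 128.11627008]
[188.03729789 140.72416452]
rim ends [562.29492141 176.21229345] [621.07366973 177.86276245]
rim ends [612.52539611 216.79463251] [552.43690567 215.10557331]
fingers seen 173.0 129.0 187.4 140.0
```

>>> move_arm(
  motion=[
    [[-0.01,-0.01,0.6],[0,0,0],100],
    [[-0.01,-0.01,1.1],[0,0,0],100],
    [[-0.01,-0.01,1.5],[0,0,0],100],
    [[-0.01,-0.01,1.8],[0,0,0],100],
    [[-0.01,-0.01,1.94],[0,0,0],100],
    [[-0.01,-0.01,1.96],[0,0,0],100],
    [[-0.01,-0.01,1.96],[0,0,0],100],
  ],
)

```text
time_s: 12.85
eef_pos: [0.4871, 0.2973, 0.158]
eef_rot: [-0.0, 1.0, 0.004, 0.001]
wrist_force: [-0.6, -0.2, 0.4]
opening: 0.999
```

>>> move_arm(
  motion=[
    [[0,0,0],[0,0,0],85],
    [[0,0,0],[0,0,0],80],
    [[0,0,0],[0,0,0],76],
    [[0,0,0],[0,0,0],72],
    [[0,0,0],[0,0,0],55],
    [[0,0,0],[0,0,0],55],
  ],
)

```text
time_s: 13.6
eef_pos: [0.4872, 0.2978, 0.1583]
eef_rot: [-0.001, 1.0, 0.004, 0.001]
wrist_force: [-0.0, 2.3, 5.5]
opening: 0.728
```

Gripped at 61.9 mm as expected. Now I twist and climb along the slot.

>>> move_arm(
  motion=[
    [[0,0,-0.01],[0,0,0],55],
    [[0,0,-0.02],[0,0,-0.3],55],
    [[0,0,-0.025],[0,0,-0.6],55],
    [[0,0,-0.033],[0,0,-0.9],55],
    [[0,0,-0.04],[0,0,-1.2],55],
    [[0,0,-0.048],[0,0,-1.5],55],
    [[0,0,-0.048],[0,0,-1.5],55],
  ],
)

```text
time_s: 14.48
eef_pos: [0.4867, 0.2983, 0.16]
eef_rot: [-0.001, 0.994, 0.108, 0.0]
wrist_force: [0.9, 6.2, 0.2]
opening: 0.729
```

>>> move_arm(
  motion=[
    [[0,0,-0.01],[0,0,-0.3],55],
    [[0,0,-0.018],[0,0,-0.6],55],
    [[0,0,-0.026],[0,0,-0.9],55],
    [[0,0,-0.034],[0,0,-1.2],55],
    [[0,0,-0.042],[0,0,-1.5],55],
    [[0,0,-0.05],[0,0,-1.8],55],
    [[0,0,-0.058],[0,0,-2.1],55],
    [[0,0,-0.058],[0,0,-2.1],55],
  ],
)

```text
time_s: 15.48
eef_pos: [0.4862, 0.2975, 0.163]
eef_rot: [-0.001, 0.968, 0.253, -0.0]
wrist_force: [0.4, 5.2, -2.0]
opening: 0.726
```

>>> move_arm(
  motion=[
    [[0,0,-0.015],[0,0,-0.3],55],
    [[0,0,-0.025],[0,0,-0.6],55],
    [[0,0,-0.035],[0,0,-0.9],55],
    [[0,0,-0.045],[0,0,-1.2],55],
    [[0,0,-0.055],[0,0,-1.5],55],
    [[0,0,-0.06],[0,0,-1.62],55],
    [[0,0,-0.06],[0,0,-1.62],55],
  ],
)

```text
time_s: 16.35
eef_pos: [0.4862, 0.2968, 0.1666]
eef_rot: [0.0, 0.933, 0.36, -0.0]
wrist_force: [0.8, 1.1, -2.5]
opening: 0.732
```

>>> move_arm(
  motion=[
    [[0,0,-0.06],[0,0,0],55],
    [[0,0,-0.13],[0,0,0],55],
    [[0,0,-0.2],[0,0,0],55],
    [[0,0,-0.25],[0,0,0],55],
    [[0,0,-0.25],[0,0,0],55],
  ],
)

```text
time_s: 16.98
eef_pos: [0.4867, 0.2972, 0.1825]
eef_rot: [0.0, 0.933, 0.36, 0.0]
wrist_force: [-0.6, 0.8, -1.4]
opening: 0.724
```

```bash
sed -i 's/v6/v7/;/go(/d' e.py; python3 e.py; python3 -c "
from h import *
go(.4865,.297,.3,-48)"
```

```text
t17.07 pos [0.4864 0.2971 0.1821] yaw -47.7 q [ 0.34  0.23  1.67 -0.    1.24  1.17] F [-0.1  0.2 -0.9] open 0.725
  move [ 0.     0.002 -1.965] turn [ 0.      -0.       0.03125]
```

View pics/v7.png

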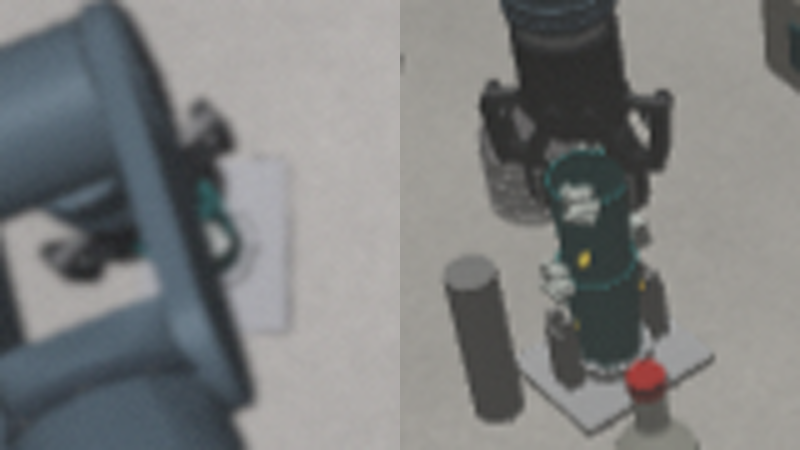

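The yellow lug (585,258) is out of the slot, and the lower cup still sits in its forks. Lifting clear.

>>> move_arm(
  motion=[
    [[0,0,-0.15],[0,0,0],55],
    [[0,0,-0.4],[0,0,0],55],
    [[0,0,-0.7],[0,0,0],55],
    [[0,0,-1.0],[0,0,0],55],
    [[0,0,-1.3],[0,0,0],55],
    [[0,0,-1.6],[0,0,0],55],
    [[0,0,-1.85],[0,0,0],55],
    [[0,0,-2.0],[0,0,0],55],
    [[0,0,-2.0],[0,0,0],55],
    [[0,0,-2.0],[0,0,0],55],
  ],
)

```text
time_s: 18.32
eef_pos: [0.4861, 0.297, 0.3012]
eef_rot: [-0.0, 0.933, 0.36, -0.001]
wrist_force: [0.2, 0.2, -1.7]
opening: 0.73
```

```bash
cat > f.py <<'E'
from h import *
T=cv2.imread("pics/top0.png");S=snap("side")
s=S[100:310,140:400];cv2.imwrite("pics/v8.png",cv2.resize(s,None,fx=3,fy=2.8,interpolation=cv2.INTER_CUBIC))
# pan: grey disc on white body, side + top (after jar removed)
for n,im in(("side",S),("top",snap("top"))):
    r=spotter.outline_of(n,"balance")
    if not r: continue
    m=r[0]["region"]&True;g=cv2.cvtColor(im,cv2.COLOR_BGR2GRAY)
    m=cv2.erode(cv2.morphologyEx(m.astype(np.uint8),cv2.MORPH_CLOSE,np.ones((7,7))),np.ones((3,3)))
    thr=cv2.threshold(g[m>0].reshape(-1,1),0,255,cv2.THRESH_OTSU)[0]
    d=((g<thr)&(m>0)).astype(np.uint8);k,l,st,c=cv2.connectedComponentsWithStats(d);i=1+np.argmax(st[1:,4])
    ys,xs=np.nonzero(l==i);P=np.array([onz(n,x,y,.05)[:2] for x,y in zip(xs,ys)],np.float32)
    print(n,"pan",cv2.minEnclosingCircle(P),P.mean(0),len(P))
go(.538,-.28,.30,-48)
E
python3 f.py
```

```text
side pan ((0.539059579372406, -0.28082650899887085), 0.0627523735165596) [ 0.53804356 -0.28241226] 899
top pan ((0.5423225164413452, -0.2785242795944214), 0.06205994263291359) [ 0.5416733  -0.27935013] 876
t18.52 pos [0.4862 0.297  0.3014] yaw -47.7 q [ 0.34  0.12  1.55 -0.    1.47  1.17] F [ 0.4 -0.1 -2.2] open 0.729
  move [-5.827  7.699  0.026] turn [-0.00375  0.0075   0.03125]
```

View pics/v8.png

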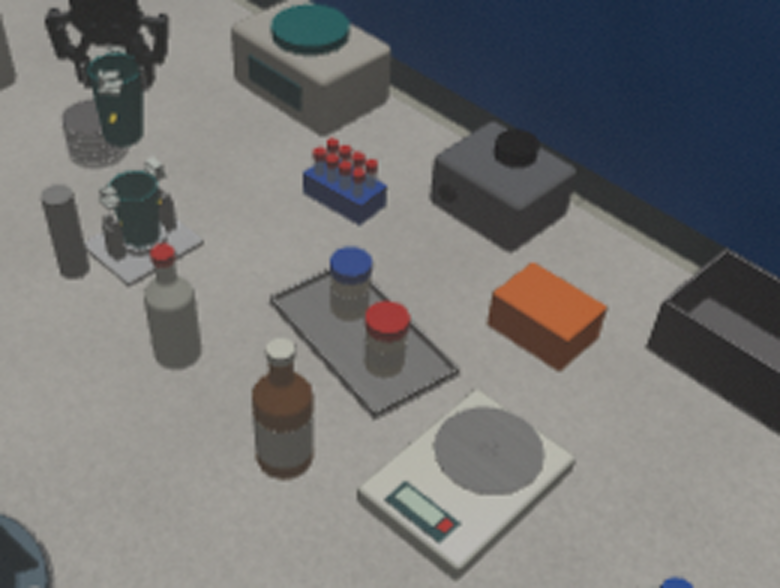

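The top cup hangs free at crop (118,100). The lower cup is seated (135,205), the red jar stands in the tray (386,340), and the pan is clear at (489,450). Carrying the cup to the pan.

>>> move_arm(
  motion=[
    [[-0.2,0.27,0],[0,0,0],55],
    [[-0.6,0.8,0],[0,0,0],55],
    [[-1.1,1.46,0],[0,0,0],55],
    [[-1.6,2.13,0],[0,0,0],55],
    [[-2.1,2.8,0],[0,0,0],55],
    [[-2.6,3.45,0],[0,0,0],55],
    [[-3.1,4.12,0],[0,0,0],55],
    [[-3.6,4.78,0],[0,0,0],55],
    [[-4.1,5.45,0],[0,0,0],55],
    [[-4.6,6.1,0],[0,0,0],55],
  ],
)

```text
time_s: 19.77
eef_pos: [0.5275, -0.162, 0.3021]
eef_rot: [0.0, 0.933, 0.36, -0.0]
wrist_force: [0.9, 0.8, -1.5]
opening: 0.729
```

```bash
python3 -c "
from h import *
go(.54,-.28,.25,-47.7)"
```

```text
t19.77 pos [ 0.5275 -0.162   0.3021] yaw -47.8 q [-0.51  0.08  1.59 -0.    1.47  0.32] F [ 0.9  0.8 -1.5] open 0.729
  move [-1.167  1.596  0.869] turn [ 0.00125  0.00125 -0.01125]
```

>>> move_arm(
  motion=[
    [[-0.45,0.6,0],[0,0,0],55],
    [[-0.85,1.15,0.1],[0,0,0],55],
    [[-1.1,1.5,0.4],[0,0,0],55],
    [[-1.17,1.6,0.8],[0,0,0],55],
    [[-1.17,1.6,1.3],[0,0,0],55],
    [[-1.17,1.6,1.8],[0,0,0],55],
    [[-1.17,1.6,2.2],[0,0,0],55],
    [[-1.17,1.6,2.5],[0,0,0],55],
    [[-1.17,1.6,2.62],[0,0,0],55],
    [[-1.17,1.6,2.65],[0,0,0],55],
  ],
)

```text
time_s: 21.02
eef_pos: [0.5409, -0.278, 0.1432]
eef_rot: [0.0, 0.933, 0.36, 0.0]
wrist_force: [-0.1, 0.1, -1.3]
opening: 0.727
```

>>> move_arm(
  motion=[
    [[0,0,0.02],[0,0,0],55],
    [[0,0,0.04],[0,0,0],55],
    [[0,0,0.06],[0,0,0],55],
    [[0,0,0.06],[0,0,0],55],
  ],
)

```text
time_s: 21.52
eef_pos: [0.5409, -0.2776, 0.1395]
eef_rot: [0.0, 0.933, 0.36, 0.0]
wrist_force: [-0.2, 0.7, -1.1]
opening: 0.721
```

>>> move_arm(
  motion=[
    [[0,0,0.02],[0,0,0],55],
    [[0,0,0.04],[0,0,0],55],
    [[0,0,0.055],[0,0,0],55],
    [[0,0,0.055],[0,0,0],55],
  ],
)

```text
time_s: 22.02
eef_pos: [0.5408, -0.2776, 0.136]
eef_rot: [-0.0, 0.933, 0.36, -0.0]
wrist_force: [0.9, -0.1, -1.8]
opening: 0.732
```

>>> move_arm(
  motion=[
    [[0,0,0.01],[0,0,0],55],
    [[0,0,0.025],[0,0,0],55],
    [[0,0,0.025],[0,0,0],55],
  ],
)

```text
time_s: 22.4
eef_pos: [0.541, -0.2777, 0.135]
eef_rot: [0.0, 0.933, 0.36, 0.0]
wrist_force: [0.0, 0.4, 2.1]
opening: 0.728
```

Contact felt at 135 mm. Easing down half a millimetre more, then releasing and rising.

>>> move_arm(
  motion=[
    [[0,0,0.008],[0,0,0],55],
    [[0,0,0.008],[0,0,0],75],
    [[0,0,0.008],[0,0,0],85],
    [[0,0,0.008],[0,0,0],100],
    [[0,0,0.008],[0,0,0],100],
    [[0,0,-0.2],[0,0,0],100],
    [[0,0,-0.7],[0,0,0],100],
    [[0,0,-1.4],[0,0,0],100],
    [[0,0,-2.2],[0,0,0],100],
    [[0,0,-2.5],[0,0,0],100],
  ],
)

```text
time_s: 23.65
eef_pos: [0.5421, -0.2786, 0.2894]
eef_rot: [0.003, 0.933, 0.36, 0.002]
wrist_force: [0.0, -0.3, 0.1]
opening: 1.002
```

```bash
cat > g.py <<'E'
from h import *
S=snap("side");snap("top")
cv2.imwrite("pics/v9.png",cv2.resize(S[120:310,140:400],None,fx=3,fy=3,interpolation=cv2.INTER_CUBIC))
print("proj rim",(proj("side",[.54,-.28,.16])-[140,120])*3,"foot",(proj("side",[.54,-.28,.05])-[140,120])*3)
print("lower rim exp",(proj("side",[.4865,.297,.122])-[140,120])*3)
go(.54,-.28,.3,-48)
E
python3 g.py
```

```text
proj rim [498.18288242 361.63785025] foot [486.57951219 419.75540265]
lower rim exp [133.01989127 138.88432806]
t23.75 pos [ 0.5418 -0.2784  0.2877] yaw -47.7 q [-0.67  0.22  1.47  0.    1.45  0.16] F [-0.8 -0.1 -0.4] open 0.999
  move [-0.041  0.001 -0.206] turn [ 0.03625 -0.00625  0.0325 ]
```

View pics/v9.png

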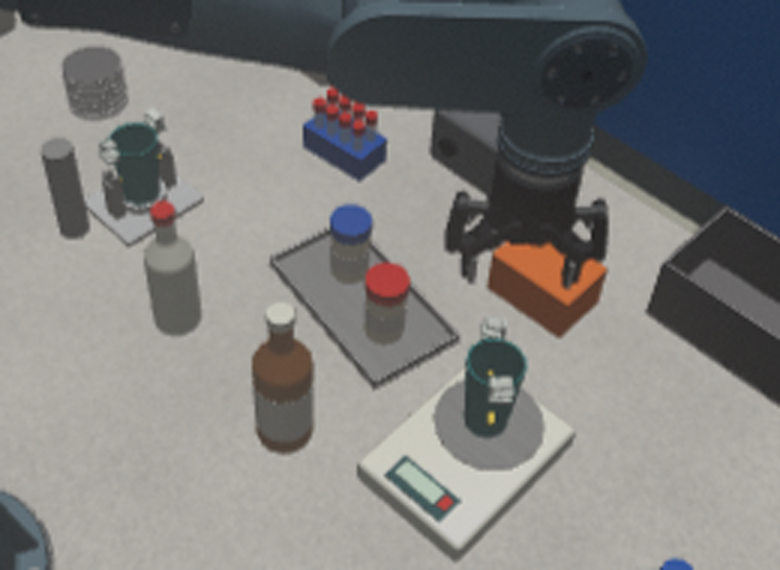

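The cup stands upright in the middle of the pan: its rim is at (497,362) against a predicted (498,362). The red jar stands in the tray at (386,305), the lower cup is seated at (133,140), and the gripper is clear above.

```bash
python3 -c "
from h import *
print(workorder.hand_in())"
```

```text
the job is handed in; nothing more can be done
None
```

The job is done and handed in at about 24 s of robot time; the hand-in reports no verdict.

- **Red jar:** I moved it from the balance to the free end of the tray and lowered it until it touched the floor before letting go. The last picture shows it upright beside the blue jar.
- **Top cup:** I pinched it across its clear sides, turned it counter-clockwise 0.73 rad while climbing along the slots, and lifted it straight out. I then lowered it onto the pan until I felt contact and released it.

**Last checks:**
- The side picture shows the cup upright on the pan, its rim within about 1 pixel of where a centred cup should appear.
- The lower cup is seated in its holder.
- The other things in view stand where they were. The reagent bottle was only partly in the last picture, but the arm never went near it.
- The gripper is empty and about 15 cm above the grasp height, with wrist force near zero.

**Disagreements:**
- The two cameras differed by about 4 mm on the stack's y position and 2–4 mm on the pan centre, both well within tolerance.
- The networks sometimes missed things or took one for another, for example the balance for a cup. I checked their results against the pictures and the known sizes.

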